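Push the filter plate out of its ring and lay it in the dish

ROBOT

A 6-joint arm with a two-finger parallel gripper is mounted at the origin on a cart in front of the work surface, level with it; the furniture and walls round the work are solid. World frame = base frame: x ahead of the robot, y to its left, z up, the work surface at z = 0. Lengths are in m, angles in degrees, forces in N, time in s.
With the tool pointing down it reaches from about 0.35 to 0.875 m from the base axis. Payload 4.2 kg.
Tool frame: the origin (TCP) lies at the very end of the fingers, on their centre line; the grasp point (between the pads) lies 19 mm behind it; z points along the fingers, y is the line along which they close (so a half turn about z gives the same grasp; the last joint's range is limited). The gripper opens to 87 mm and grips with 3 to 60 N. Pads are 19 mm wide; open, the fingers measure 117 mm over their backs; the gripper's body (75 mm by 190 mm) begins 51 mm behind the grasp point.
Start: joints at [91.937, 22.042, 0.453, 0, -68.411, -14.817], TCP at [0.139, 0.609, 0.223] pointing down, gripper open.
Joint ranges: [-179.83, 179.83], [-69.29, 118.12], [-61.27, 80.66], [-181.25, 117.63], [-171.15, -9.14], [-177.46, 177.46]. Speed limits (degrees/s): [159.86, 159.86, 180, 180, 180, 180].

INTERFACE

Orientations are given as a 3x3 rotation matrix whose columns are the frame's x, y, z axes.
In Python, from plant import robot gives the robot as it stands. The module is installed in compiled form; this text tells all that it offers.
- The arm moves only by the tool drive_tool, never from a script. Its argument "plan" is a list of rows, each an object with "delta_pos": the shift along the tool's x, y, z in m, a list of three; "spin": the turn about the tool's z in rad; "grip": the closure, from 0 (fully open) to 1 (shut). In form: [{"delta_pos": [dx, dy, dz], "spin": spin, "grip": grip}, ...]. A call has 1 to 20 rows; each row shifts and turns the commanded pose from where the row before left it, along the tool's axes as they then stand; what a row does not reach is not made up. A row lasts 1/12 s, in which the tool goes at most 41.7 mm and 7.16 degrees, less where a joint would pass 70% of its speed; a pose out of reach is approached as far as the arm can. A call with a gripper value outside its range is refused whole. The fingers move at their own pace and stop on an object; the grip force is fixed at half the most. Time passes only in rows, so rows that do not move let the fingers close. It gives the time, the measured TCP pose, the force, the opening and the grip force at its end, in the units of the state.
- robot.read_state(): the state, without advancing time (a new reading comes with each control period).
- robot.snapshot(name): name is "scene" or "top"; returns a dict with "frame" (480x640x3 uint8, red, green, blue), "intrinsics" (3x3 intrinsics, pixels), "k1" (the pictures are not rectified: a ray, as slopes to the right and down, at radius r is drawn at 1 + k1 r^2 times it, then the intrinsics apply), "R" (3x3) and "t" (3): a world point X has camera coordinates R X + t. Camera axes: x right, y down, z forward; pixel columns grow to the right and rows downward; lengths in m; the calibration is good to about 2 mm. A picture is of the moment at which its call begins. There is no depth.
- robot.sign_off(): hands the job in; it is judged then, once.
The state is a dict: "time_s": time; "joint_positions": joint angles; "dq": joint speeds; "joint_efforts": joint torques, N m; "ee_pos": TCP position; "orientation": TCP orientation; "force": force on the tool from outside, world axes, zero at the start; "torque": the same for the moment, N m; "grip_width": opening from 0.0 (shut) to 1.0 (fully open); "finger_force": force on a finger pad.
Only numpy, scipy, OpenCV 4.12 (cv2) and the standard library are available. Lean on these libraries where they do the work, as an engineer would, in place of code of your own. Each camera call takes 0.05 s, during which the arm holds its last target. There are 200 camera calls.

TASK

The loose filter plate has to come out of its holder ring for washing. Set the ring with the plate in it over the upright push-out post and bring the ring right down onto the foot, so that the post pushes the plate up out of the top of the ring; then take the plate off the post from above and lay it flat in the washing dish without dropping it. Leave the ring lying flat on the foot, round the post.

Things in the scene. Friction and masses are not known exactly. Their poses are not given: they have to be found in the camera images.
- holder_ring: Filter holder: steel ring open at top and bottom, 62 mm outside, 54 mm inside diameter, 20 mm tall; an inward lip at its lower end, 3 mm thick, leaves a 46 mm opening. Loose on the worktop, 0.14 kg; grip it across the outside. Origin: centre of its underside, z up. The only ring with a plate in it: the empty steel collar (36 mm across, 28 mm tall) and the white label roll are not it.
- filter_plate: Filter plate: a round white ceramic plate with small dark holes, 51 mm diameter, 8 mm thick, 0.05 kg. It lies loose in the ring on the lip, sunk 9 mm below the ring's upper edge, with 1.5 mm play all round. Origin at the centre of its underside, z up.
- push_post: Push-out post: an aluminium post, 28 mm diameter, on a round aluminium foot, 90 mm diameter and 8 mm thick, fixed to the worktop. It passes through the ring's 46 mm opening with 9 mm to spare all round. With the ring down on the foot (ring 8 to 28 mm above the worktop) the plate stands on the post, 50 to 58 mm above the worktop. Origin at the centre of the foot's underside, z up.
- post_top (a point): Centre of the post's flat top, 50 mm above the worktop.
- wash_dish: Washing dish: a shallow round steel dish, 130 mm outside diameter, rim 12 mm high and 3 mm thick, flat floor 3 mm above the worktop and about 120 mm across; fixed. Origin at the centre of its underside, z up.

How it is judged:
By the outcome, as a careful person would: the job done as asked, in the order asked, and still so for the second after the job is handed in, with the robot touching nothing.
It also fails if it takes over 48 s, if anything falls off the work surface, if the arm or the gripper's body presses on something with over 40 N, if the wrist force passes 120 N, or if a joint passes its speed limit or range.

## Working session

There is one attempt and no reset: what is moved stays moved. The work goes in short steps, Python scripts to look and compute and a tool call to move; the robot and the scene stay as the last step left them, time stands still between calls to the robot, and variables do not carry over. Pictures are saved under pics/ and viewed, at most 10 in all, crops included, and the job is handed in when it is done.

Besides the shell and the picture viewer there is one more tool, called after "Call:" by a JSON object that holds its "name" and its "arguments", one argument or row to a line. drive_tool: Moves the arm, as the interface text tells. Its arguments: {"type":"object","properties":{"plan":{"type":"array"}},"required":["plan"]}

```bash
mkdir -p pics; cat > h.py <<'E'
import numpy as np, cv2
from plant import robot
def snap(n,f):
    s=robot.snapshot(n); cv2.imwrite(f'pics/{f}.png',s['frame'][:,:,::-1]); np.savez(f'pics/{f}.npz',**s); return s
def px2w(s,u,v,z):
    K=np.array(s['intrinsics']);k1=float(s['k1']);R=np.array(s['R']);t=np.array(s['t'])
    d=np.array([(u-K[0,2])/K[0,0],(v-K[1,2])/K[1,1]]);x=d.copy()
    for _ in range(20): x=d/(1+k1*(x@x))
    r=R.T@np.array([x[0],x[1],1]);c=-R.T@t
    return c+r*(z-c[2])/r[2]
def w2px(s,X):
    K=np.array(s['intrinsics']);p=np.array(s['R'])@np.array(X)+np.array(s['t']);x=p[:2]/p[2]
    x=x*(1+float(s['k1'])*(x@x));return x*[K[0,0],K[1,1]]+K[:2,2]
E
python3 - <<'E'
from h import *
for n in('scene','top'):
    s=snap(n,n+'0'); print(n,np.round(-np.array(s['R']).T@s['t'],3),s['k1'],s['intrinsics'][0][0])
st=robot.read_state(); print({k:np.round(v,3).tolist() for k,v in st.items()})
E
```

```text
scene [-0.009 -0.746  0.876] 0.052934209584531364 578.9263412262941
top [ 0.397 -0.038  0.966] 0.008292169609331972 526.574982412318
{'time_s': 0.1, 'joint_positions': [91.938, 22.087, 0.386, -0.023, -68.411, -14.817], 'dq': [-0.02, -0.03, 0.149, 0.126, -0.015, 0.064], 'joint_efforts': [0.0, -39.169, 18.794, 4.232, 0.013, -0.0], 'ee_pos': [0.139, 0.609, 0.222], 'orientation': [[0.975, -0.223, -0.0], [-0.223, -0.975, -0.002], [0.0, 0.002, -1.0]], 'force': [0.561, -0.24, 1.365], 'torque': [-0.022, 0.003, 0.018], 'finger_force': 0.0, 'grip_width': 1.002}
```

View pics/top0.png

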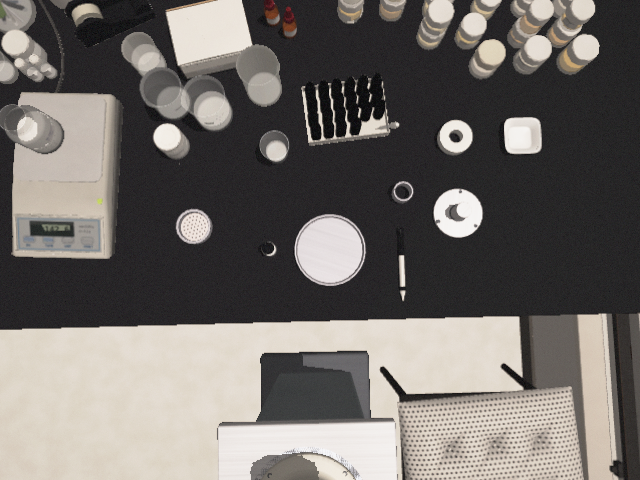

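View pics/scene0.png

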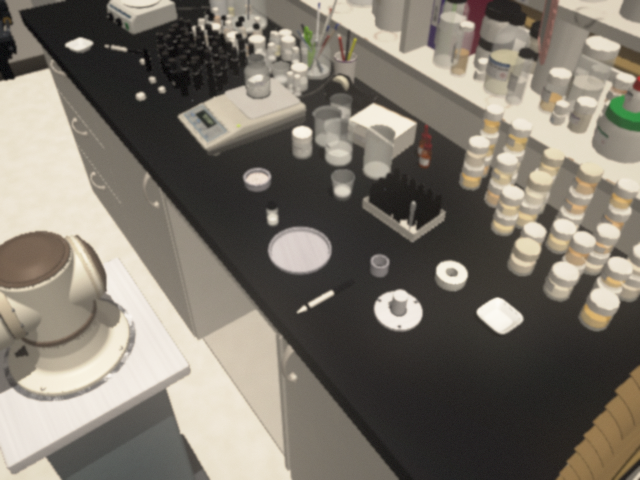

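The top view shows the ring with its plate at about (194,226), the dish at (330,250) and the post's foot at (458,213). The scene view shows the same things at (257,179), (300,250) and (398,310). Next I fit the outlines.

```bash
cat > m.py <<'E'
from h import *
def crop(f,boxes,o,k):
    im=cv2.imread(f'pics/{f}.png');W=[]
    for (x,y,w) in boxes: W.append(cv2.resize(im[y-w:y+w,x-w:x+w],(k,k),interpolation=cv2.INTER_CUBIC))
    return np.hstack(W)
E
python3 - <<'E'
from m import *
a=crop('top0',[(194,226,25),(458,213,35)],0,390);b=crop('scene0',[(257,179,25),(398,310,35)],0,200)
cv2.imwrite('pics/c.png',a)
for f,B,z in(('top0',{'ring':(194,226,26,.02),'dish':(330,250,42,.012),'foot':(458,213,32,.008)},0),('scene0',{'ring':(257,179,20,.02),'dish':(300,250,40,.012),'foot':(398,310,32,.008)},0)):
    s=np.load(f'pics/{f}.npz');im=cv2.imread(f'pics/{f}.png',0)
    for n,(x,y,w,z) in B.items():
        c=im[y-w:y+w,x-w:x+w]; t,m=cv2.threshold(c,70,255,0)
        cs,_=cv2.findContours(m,cv2.RETR_EXTERNAL,cv2.CHAIN_APPROX_NONE);q=max(cs,key=cv2.contourArea)
        P=np.array([px2w(s,p[0][0]+x-w,p[0][1]+y-w,z)[:2] for p in q],np.float32)
        (e,r)=cv2.minEnclosingCircle(P); print(f,n,np.round(e,4),round(r*1e3,1),np.round(cv2.fitEllipse(P*1000),1) if 0 else [np.round(v,1) for v in cv2.fitEllipse(P*1000)])
E
```

```text
top0 ring [0.5075 0.1922] 33.7 [array([507.5, 192.7]), array([62.5, 65.7]), np.float64(151.1)]
top0 dish [ 0.4596 -0.0513] 65.9 [array([459.7, -51.6]), array([128.9, 129.9]), np.float64(100.2)]
top0 foot [ 0.5213 -0.2882] 46.2 [array([ 521.5, -288.1]), array([90.1, 90.6]), np.float64(23.7)]
scene0 ring [0.5013 0.1871] 46.0 [array([501.8, 187.6]), array([66.6, 91. ]), np.float64(152.3)]
scene0 dish [ 0.4565 -0.0518] 71.1 [array([456.7, -51.7]), array([134., 140.]), np.float64(147.1)]
scene0 foot [ 0.5201 -0.2854] 52.7 [array([ 519.1, -287.1]), array([ 93.1, 100.9]), np.float64(130.9)]
```

View pics/c.png

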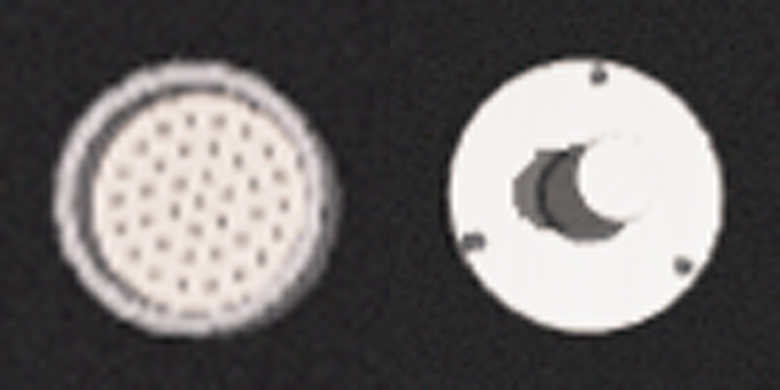

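The crop puts the ring's top rim centre at about (192.8,225.8), with the plate sunk inside. The post's top is at about (464,209.5), leaning right because of its height. I turn these into positions and start the approach.

```bash
python3 - <<'E'
from m import *
s=np.load('pics/top0.npz');im=cv2.imread('pics/top0.png',0).astype(float)
print(px2w(s,192.8,225.8,.02),px2w(s,463.9,209.5,.05))
# ring top: best circle by bright rim template at r=27..31mm, z=.02 ; also plate edge
a=np.linspace(0,2*np.pi,90)
def val(c,r,z): 
    p=np.array([w2px(s,[c[0]+r*np.cos(t),c[1]+r*np.sin(t),z]) for t in a],np.float32)
    return cv2.remap(im.astype(np.float32),p[:,:1],p[:,1:],1).mean()
best=max((val((x,y),.029,.02)-val((x,y),.0335,.02),x,y) for x in np.arange(.500,.514,.001) for y in np.arange(.186,.2,.001));print(best)
E
```

```text
[0.50797542 0.19410113 0.02      ] [ 0.52108663 -0.28844937  0.05      ]
(np.float32(143.38277), np.float64(0.508), np.float64(0.194))
```

Call:
{"name": "drive_tool", "arguments": {
  "plan": [
    {"delta_pos": [0,0,0],"spin": -0.1125,"grip": 0},
    {"delta_pos": [0,0,0],"spin": -0.1125,"grip": 0}
  ]
}}

```text
time_s: 0.27
ee_pos: [0.1392, 0.6089, 0.2218]
orientation: [[1.0, 0.005, -0.0], [0.005, -1.0, -0.001], [-0.0, 0.001, -1.0]]
force: [0.4, -0.7, -0.5]
grip_width: 1.0
finger_force: 0.0
```

Call:
{"name": "drive_tool", "arguments": {
  "plan": [
    {"delta_pos": [0.01,0.012,0],"spin": 0,"grip": 0},
    {"delta_pos": [0.0235,0.0255,0],"spin": 0,"grip": 0},
    {"delta_pos": [0.024,0.027,0],"spin": 0,"grip": 0},
    {"delta_pos": [0.024,0.027,0],"spin": 0,"grip": 0},
    {"delta_pos": [0.024,0.027,0],"spin": 0,"grip": 0},
    {"delta_pos": [0.024,0.027,0],"spin": 0,"grip": 0},
    {"delta_pos": [0.024,0.027,0],"spin": 0,"grip": 0},
    {"delta_pos": [0.024,0.027,0],"spin": 0,"grip": 0},
    {"delta_pos": [0.024,0.027,0],"spin": 0,"grip": 0},
    {"delta_pos": [0.024,0.027,0],"spin": 0,"grip": 0},
    {"delta_pos": [0.024,0.027,0],"spin": 0,"grip": 0},
    {"delta_pos": [0.024,0.027,0],"spin": 0,"grip": 0},
    {"delta_pos": [0.024,0.027,0],"spin": 0,"grip": 0},
    {"delta_pos": [0.024,0.027,0],"spin": 0,"grip": 0},
    {"delta_pos": [0.024,0.027,0.01],"spin": 0,"grip": 0},
    {"delta_pos": [0.0235,0.0265,0.02],"spin": 0,"grip": 0},
    {"delta_pos": [0,0,0.025],"spin": 0,"grip": 0},
    {"delta_pos": [0,0,0.025],"spin": 0,"grip": 0},
    {"delta_pos": [0,0,0.025],"spin": 0,"grip": 0},
    {"delta_pos": [0,0,0],"spin": 0,"grip": 0}
  ]
}}

```text
time_s: 1.93
ee_pos: [0.5048, 0.1911, 0.1124]
orientation: [[1.0, -0.004, -0.01], [-0.004, -1.0, -0.006], [-0.01, 0.006, -1.0]]
force: [-0.3, -1.2, 0.0]
grip_width: 1.003
finger_force: 0.0
```

Call:
{"name": "drive_tool", "arguments": {
  "plan": [
    {"delta_pos": [0,0,0.02],"spin": 0,"grip": 0},
    {"delta_pos": [0,0,0.02],"spin": 0,"grip": 0},
    {"delta_pos": [0,0,0.02],"spin": 0,"grip": 0},
    {"delta_pos": [0,0,0],"spin": 0,"grip": 0},
    {"delta_pos": [0,0,0],"spin": 0,"grip": 0}
  ]
}}

```text
time_s: 2.35
ee_pos: [0.5083, 0.1941, 0.058]
orientation: [[1.0, 0.0, -0.001], [0.0, -1.0, -0.001], [-0.001, 0.001, -1.0]]
force: [0.8, 0.2, 0.1]
grip_width: 1.0
finger_force: 0.0
```

```bash
python3 - <<'E'
from m import *
st=robot.read_state();print(np.round(st['ee_pos'],4),np.round(st['orientation'],3).tolist())
snap('top','top1'); cv2.imwrite('pics/c1.png',crop('top1',[(194,215,50)],0,500))
E
```

```text
[0.5083 0.1941 0.058 ] [[1.0, 0.0, -0.001], [0.0, -1.0, -0.001], [-0.001, 0.001, -1.0]]
```

View pics/c1.png

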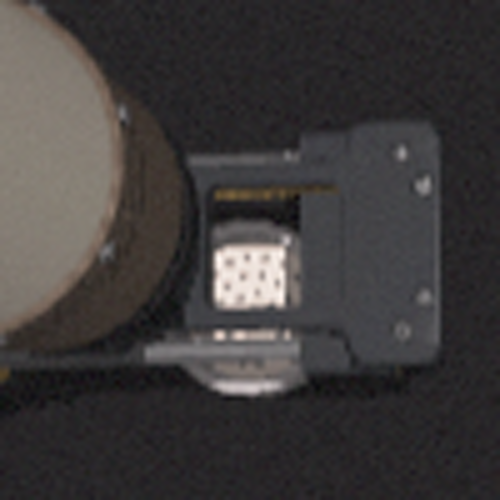

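The crop shows the open gripper straddling the ring, with the perforated plate visible between the bars, so it is well centred. I descend and close.

Call:
{"name": "drive_tool", "arguments": {
  "plan": [
    {"delta_pos": [0,0,0.015],"spin": 0,"grip": 0},
    {"delta_pos": [0,0,0.015],"spin": 0,"grip": 0},
    {"delta_pos": [0,0,0.012],"spin": 0,"grip": 0},
    {"delta_pos": [0,0,0.007],"spin": 0,"grip": 0},
    {"delta_pos": [0,0,0.005],"spin": 0,"grip": 0},
    {"delta_pos": [0,0,0],"spin": 0,"grip": 0},
    {"delta_pos": [0,0,0],"spin": 0,"grip": 0.1},
    {"delta_pos": [0,0,0],"spin": 0,"grip": 0.2},
    {"delta_pos": [0,0,0],"spin": 0,"grip": 0.25},
    {"delta_pos": [0,0,0],"spin": 0,"grip": 0.3},
    {"delta_pos": [0,0,0],"spin": 0,"grip": 0.5},
    {"delta_pos": [0,0,0],"spin": 0,"grip": 0.5},
    {"delta_pos": [0,0,0],"spin": 0,"grip": 0.5}
  ]
}}

```text
time_s: 3.48
ee_pos: [0.5087, 0.1946, 0.004]
orientation: [[1.0, 0.0, 0.001], [0.0, -1.0, 0.001], [0.001, -0.001, -1.0]]
force: [-0.8, 0.7, 2.9]
grip_width: 0.708
finger_force: 30.0
```

Call:
{"name": "drive_tool", "arguments": {
  "plan": [
    {"delta_pos": [0,0,-0.008],"spin": 0,"grip": 0.5},
    {"delta_pos": [0,0,-0.018],"spin": 0,"grip": 0.5},
    {"delta_pos": [0,0,-0.02],"spin": 0,"grip": 0.5},
    {"delta_pos": [0,0,-0.02],"spin": 0,"grip": 0.5},
    {"delta_pos": [0,0.005,-0.02],"spin": 0,"grip": 0.5},
    {"delta_pos": [0,0.012,-0.02],"spin": 0,"grip": 0.5},
    {"delta_pos": [0,0.018,-0.014],"spin": 0,"grip": 0.5},
    {"delta_pos": [0,0.025,0],"spin": 0,"grip": 0.5},
    {"delta_pos": [0,0.03,0],"spin": 0,"grip": 0.5},
    {"delta_pos": [0,0.03,0],"spin": 0,"grip": 0.5},
    {"delta_pos": [0.001,0.03,0],"spin": 0,"grip": 0.5},
    {"delta_pos": [0.001,0.03,0],"spin": 0,"grip": 0.5},
    {"delta_pos": [0.001,0.03,0],"spin": 0,"grip": 0.5},
    {"delta_pos": [0.002,0.03,0],"spin": 0,"grip": 0.5},
    {"delta_pos": [0.002,0.03,0],"spin": 0,"grip": 0.5},
    {"delta_pos": [0.002,0.03,0],"spin": 0,"grip": 0.5},
    {"delta_pos": [0.002,0.03,0],"spin": 0,"grip": 0.5},
    {"delta_pos": [0.0015,0.03,0],"spin": 0,"grip": 0.5},
    {"delta_pos": [0,0.03,0],"spin": 0,"grip": 0.5},
    {"delta_pos": [0,0.03,0],"spin": 0,"grip": 0.5}
  ]
}}

```text
time_s: 5.15
ee_pos: [0.52, -0.227, 0.1233]
orientation: [[1.0, -0.0, -0.001], [-0.0, -1.0, 0.001], [-0.001, -0.001, -1.0]]
force: [0.9, 0.2, -1.5]
grip_width: 0.709
finger_force: 30.0
```

Call:
{"name": "drive_tool", "arguments": {
  "plan": [
    {"delta_pos": [0,0.028,0],"spin": 0,"grip": 0.5},
    {"delta_pos": [0,0.02,0],"spin": 0,"grip": 0.5},
    {"delta_pos": [0,0.01,0],"spin": 0,"grip": 0.5},
    {"delta_pos": [0,0.005,0],"spin": 0,"grip": 0.5},
    {"delta_pos": [0,0,0],"spin": 0,"grip": 0.5},
    {"delta_pos": [0,0,0],"spin": 0,"grip": 0.5},
    {"delta_pos": [0,0,0],"spin": 0,"grip": 0.5}
  ]
}}

```text
time_s: 5.73
ee_pos: [0.5209, -0.2876, 0.1236]
orientation: [[1.0, 0.001, -0.0], [0.001, -1.0, 0.0], [-0.0, -0.0, -1.0]]
force: [0.0, 0.4, -2.3]
grip_width: 0.71
finger_force: 30.0
```

Call:
{"name": "drive_tool", "arguments": {
  "plan": [
    {"delta_pos": [0,0,0.01],"spin": 0,"grip": 0.5},
    {"delta_pos": [0,0,0.018],"spin": 0,"grip": 0.5},
    {"delta_pos": [0,0,0.018],"spin": 0,"grip": 0.5},
    {"delta_pos": [0,0,0.012],"spin": 0,"grip": 0.5},
    {"delta_pos": [0,0,0.005],"spin": 0,"grip": 0.5},
    {"delta_pos": [0,0,0],"spin": 0,"grip": 0.5},
    {"delta_pos": [0,0,0],"spin": 0,"grip": 0.5}
  ]
}}

```text
time_s: 6.32
ee_pos: [0.5213, -0.2884, 0.0606]
orientation: [[1.0, 0.001, -0.0], [0.001, -1.0, -0.0], [-0.0, 0.0, -1.0]]
force: [1.6, -0.6, -1.7]
grip_width: 0.706
finger_force: 30.0
```

```bash
python3 - <<'E'
from m import *
s=snap('scene','sc2');t=snap('top','top2')
for q,n in((s,'scene'),(t,'top')): print(n,w2px(q,[.5211,-.2883,.05]),w2px(q,[.5209,-.288,.056]))
cv2.imwrite('pics/c2.png',np.hstack([crop('sc2',[(398,285,45)],0,400),crop('top2',[(464,210,45)],0,400)]))
E
```

```text
scene [401.42654939 295.11872098] [401.58106784 292.96195581]
top [463.81452356 209.49461468] [464.56604821 209.12572605]
```

View pics/c2.png

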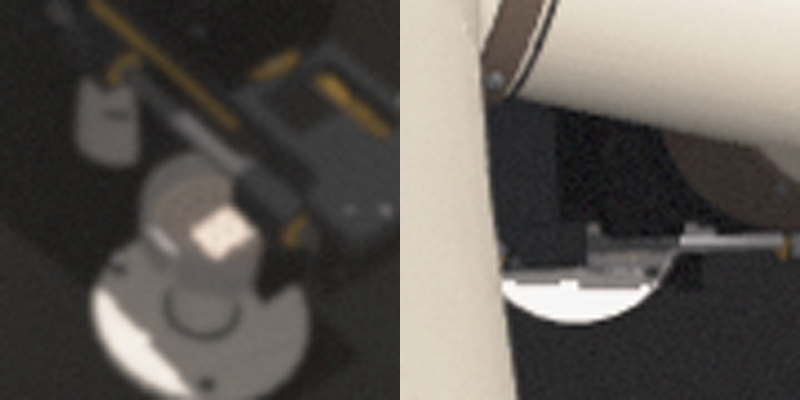

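The scene crop shows the held ring centred over the post, with the post's base arc directly below it at about crop (200,310). I lower it.

Call:
{"name": "drive_tool", "arguments": {
  "plan": [
    {"delta_pos": [0,0,0.006],"spin": 0,"grip": 0.5},
    {"delta_pos": [0,0,0.006],"spin": 0,"grip": 0.5},
    {"delta_pos": [0,0,0.006],"spin": 0,"grip": 0.5},
    {"delta_pos": [0,0,0.007],"spin": 0,"grip": 0.5},
    {"delta_pos": [0,0,0.007],"spin": 0,"grip": 0.5},
    {"delta_pos": [0,0,0.007],"spin": 0,"grip": 0.5},
    {"delta_pos": [0,0,0.005],"spin": 0,"grip": 0.5},
    {"delta_pos": [0,0,0.002],"spin": 0,"grip": 0.5},
    {"delta_pos": [0,0,0],"spin": 0,"grip": 0.5},
    {"delta_pos": [0,0,0],"spin": 0,"grip": 0.5}
  ]
}}

```text
time_s: 7.25
ee_pos: [0.5211, -0.2887, 0.0145]
orientation: [[1.0, 0.0, 0.0], [0.0, -1.0, -0.0], [0.0, 0.0, -1.0]]
force: [-0.5, 0.7, -1.8]
grip_width: 0.71
finger_force: 30.0
```

Call:
{"name": "drive_tool", "arguments": {
  "plan": [
    {"delta_pos": [0,0,0.001],"spin": 0,"grip": 0.5},
    {"delta_pos": [0,0,0.001],"spin": 0,"grip": 0.5},
    {"delta_pos": [0,0,0.0005],"spin": 0,"grip": 0.5},
    {"delta_pos": [0,0,0],"spin": 0,"grip": 0.5},
    {"delta_pos": [0,0,0],"spin": 0,"grip": 0.5}
  ]
}}

```text
time_s: 7.67
ee_pos: [0.521, -0.2887, 0.0122]
orientation: [[1.0, 0.0, 0.0], [0.0, -1.0, -0.0], [0.0, 0.0, -1.0]]
force: [0.2, 0.8, -1.3]
grip_width: 0.717
finger_force: 30.0
```

Call:
{"name": "drive_tool", "arguments": {
  "plan": [
    {"delta_pos": [0,0,0.0005],"spin": 0,"grip": 0.5},
    {"delta_pos": [0,0,0],"spin": 0,"grip": 0.5},
    {"delta_pos": [0,0,0],"spin": 0,"grip": 0.5}
  ]
}}

```text
time_s: 7.92
ee_pos: [0.5211, -0.2887, 0.012]
orientation: [[1.0, 0.0, 0.0], [0.0, -1.0, -0.0], [0.0, 0.0, -1.0]]
force: [-1.6, 0.6, 1.1]
grip_width: 0.71
finger_force: 30.0
```

Call:
{"name": "drive_tool", "arguments": {
  "plan": [
    {"delta_pos": [0,0,0],"spin": 0,"grip": 0.25},
    {"delta_pos": [0,0,0],"spin": 0,"grip": 0.1},
    {"delta_pos": [0,0,0],"spin": 0,"grip": 0},
    {"delta_pos": [0,0,0],"spin": 0,"grip": 0},
    {"delta_pos": [0,0,0],"spin": 0,"grip": 0},
    {"delta_pos": [0,0,-0.01],"spin": 0,"grip": 0},
    {"delta_pos": [0,0,-0.02],"spin": 0,"grip": 0},
    {"delta_pos": [0,0,-0.03],"spin": 0,"grip": 0},
    {"delta_pos": [0,0,-0.03],"spin": 0,"grip": 0},
    {"delta_pos": [0,0,-0.03],"spin": 0,"grip": 0},
    {"delta_pos": [0,0,-0.02],"spin": 0,"grip": 0},
    {"delta_pos": [0,0,0],"spin": 0,"grip": 0},
    {"delta_pos": [0,0,0],"spin": 0,"grip": 0}
  ]
}}

```text
time_s: 9.0
ee_pos: [0.5217, -0.2888, 0.1538]
orientation: [[1.0, 0.0, 0.004], [0.0, -1.0, -0.001], [0.004, 0.001, -1.0]]
force: [0.3, 0.1, -0.1]
grip_width: 0.999
finger_force: 0.0
```

```bash
python3 - <<'E'
from m import *
s=snap('scene','sc3');t=snap('top','top3')
for q,n in((s,'scene'),(t,'top')): print(n,w2px(q,[.5211,-.2883,.058]),w2px(q,[.5209,-.288,.028]))
cv2.imwrite('pics/c3.png',np.hstack([crop('sc3',[(398,300,40)],0,400),crop('top3',[(464,210,45)],0,400)]))
E
```

```text
scene [401.88954727 292.31146179] [399.98992849 302.63835249]
top [465.0413221  208.84381129] [460.38591907 211.34238695]
```

View pics/c3.png

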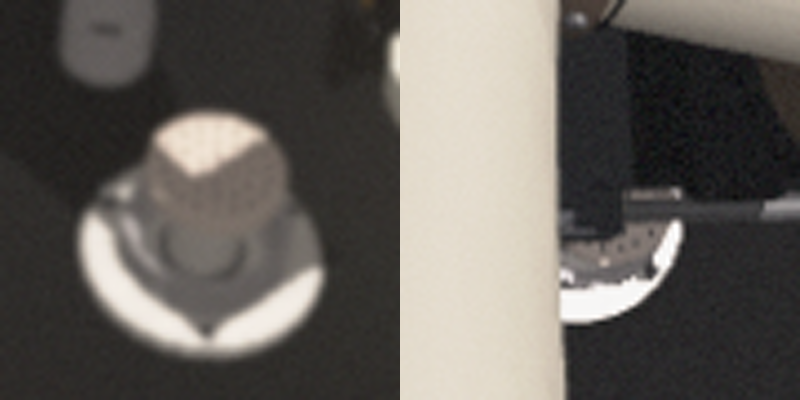

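The crop shows the plate flat on the post, centred at about (401,293) in the scene picture, and the ring lying on the foot round the post. I now grip the plate from above.

Call:
{"name": "drive_tool", "arguments": {
  "plan": [
    {"delta_pos": [0,0,0.01],"spin": 0,"grip": 0},
    {"delta_pos": [0,0,0.025],"spin": 0,"grip": 0},
    {"delta_pos": [0,0,0.025],"spin": 0,"grip": 0},
    {"delta_pos": [0,0,0.02],"spin": 0,"grip": 0},
    {"delta_pos": [0,0,0.01],"spin": 0,"grip": 0},
    {"delta_pos": [0,0,0.008],"spin": 0,"grip": 0},
    {"delta_pos": [0,0,0.003],"spin": 0,"grip": 0},
    {"delta_pos": [0,0,0],"spin": 0,"grip": 0},
    {"delta_pos": [0,0,0],"spin": 0,"grip": 0}
  ]
}}

```text
time_s: 9.85
ee_pos: [0.5216, -0.2889, 0.0512]
orientation: [[1.0, 0.0, 0.001], [0.0, -1.0, -0.001], [0.001, 0.001, -1.0]]
force: [-0.9, -0.8, 0.8]
grip_width: 1.002
finger_force: 0.0
```

Call:
{"name": "drive_tool", "arguments": {
  "plan": [
    {"delta_pos": [0,0,0],"spin": 0,"grip": 0.2},
    {"delta_pos": [0,0,0],"spin": 0,"grip": 0.3},
    {"delta_pos": [0,0,0],"spin": 0,"grip": 0.35},
    {"delta_pos": [0,0,0],"spin": 0,"grip": 0.38},
    {"delta_pos": [0,0,0],"spin": 0,"grip": 0.4},
    {"delta_pos": [0,0,0],"spin": 0,"grip": 0.42},
    {"delta_pos": [0,0,0],"spin": 0,"grip": 0.44},
    {"delta_pos": [0,0,0],"spin": 0,"grip": 0.55},
    {"delta_pos": [0,0,0],"spin": 0,"grip": 0.55},
    {"delta_pos": [0,0,0],"spin": 0,"grip": 0.55}
  ]
}}

```text
time_s: 10.68
ee_pos: [0.521, -0.2887, 0.0506]
orientation: [[1.0, 0.0, 0.0], [0.0, -1.0, -0.0], [0.0, 0.0, -1.0]]
force: [0.3, -0.5, 1.0]
grip_width: 0.574
finger_force: 30.0
```

Call:
{"name": "drive_tool", "arguments": {
  "plan": [
    {"delta_pos": [0,0,-0.004],"spin": 0,"grip": 0.55},
    {"delta_pos": [0,0,-0.01],"spin": 0,"grip": 0.55},
    {"delta_pos": [0,0,-0.016],"spin": 0,"grip": 0.55},
    {"delta_pos": [0,0,-0.015],"spin": 0,"grip": 0.55},
    {"delta_pos": [0,0,-0.01],"spin": 0,"grip": 0.55},
    {"delta_pos": [-0.002,-0.008,-0.005],"spin": 0,"grip": 0.55},
    {"delta_pos": [-0.004,-0.016,0],"spin": 0,"grip": 0.55},
    {"delta_pos": [-0.006,-0.024,0],"spin": 0,"grip": 0.55},
    {"delta_pos": [-0.008,-0.029,0],"spin": 0,"grip": 0.55},
    {"delta_pos": [-0.008,-0.03,0],"spin": 0,"grip": 0.55},
    {"delta_pos": [-0.008,-0.03,0],"spin": 0,"grip": 0.55},
    {"delta_pos": [-0.008,-0.03,0],"spin": 0,"grip": 0.55},
    {"delta_pos": [-0.007,-0.028,0],"spin": 0,"grip": 0.55},
    {"delta_pos": [-0.005,-0.02,0],"spin": 0,"grip": 0.55},
    {"delta_pos": [-0.004,-0.014,0],"spin": 0,"grip": 0.55},
    {"delta_pos": [-0.0015,-0.008,0],"spin": 0,"grip": 0.55},
    {"delta_pos": [0,0,0],"spin": 0,"grip": 0.55},
    {"delta_pos": [0,0,0],"spin": 0,"grip": 0.55},
    {"delta_pos": [0,0,0],"spin": 0,"grip": 0.55}
  ]
}}

```text
time_s: 12.27
ee_pos: [0.4595, -0.0521, 0.1105]
orientation: [[1.0, -0.0, -0.0], [-0.0, -1.0, -0.0], [-0.0, 0.0, -1.0]]
force: [-0.5, 1.0, -0.4]
grip_width: 0.576
finger_force: 30.0
```

```bash
python3 - <<'E'
from m import *
s=snap('scene','sc4');t=snap('top','top4')
st=robot.read_state()
print(w2px(s,[.46,-.0515,.108]), w2px(t,[.5211,-.2883,.028]))
cv2.imwrite('pics/c4.png',np.hstack([crop('sc4',[(300,225,50)],0,400),crop('top4',[(460,211,35)],0,400)]))
E
```

```text
[300.12942097 214.087612  ] [460.5476399  211.22768542]
```

View pics/c4.png

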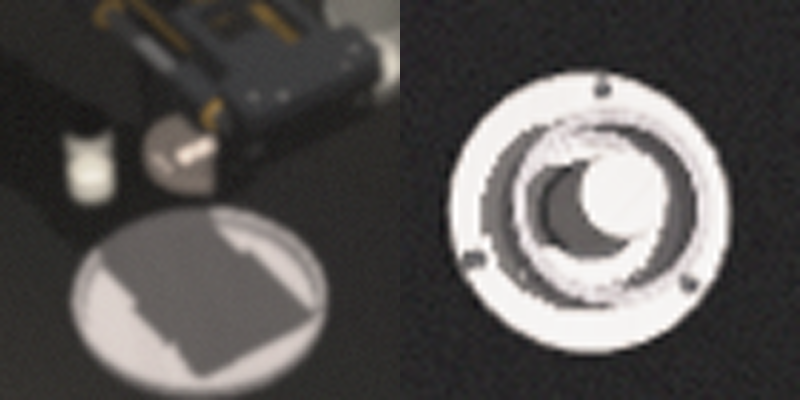

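The left crop shows the plate held level above the dish; the right crop shows the ring flat on the foot round the post. I lower the plate into the dish.

Call:
{"name": "drive_tool", "arguments": {
  "plan": [
    {"delta_pos": [0,0,0.01],"spin": 0,"grip": 0.55},
    {"delta_pos": [0,0,0.02],"spin": 0,"grip": 0.55},
    {"delta_pos": [0,0,0.02],"spin": 0,"grip": 0.55},
    {"delta_pos": [0,0,0.02],"spin": 0,"grip": 0.55},
    {"delta_pos": [0,0,0.015],"spin": 0,"grip": 0.55},
    {"delta_pos": [0,0,0.01],"spin": 0,"grip": 0.55},
    {"delta_pos": [0,0,0.006],"spin": 0,"grip": 0.55},
    {"delta_pos": [0,0,0.003],"spin": 0,"grip": 0.55},
    {"delta_pos": [0,0,0],"spin": 0,"grip": 0.55},
    {"delta_pos": [0,0,0],"spin": 0,"grip": 0.55},
    {"delta_pos": [0,0,0],"spin": 0,"grip": 0.55}
  ]
}}

```text
time_s: 13.28
ee_pos: [0.4601, -0.0517, 0.0072]
orientation: [[1.0, 0.0, 0.002], [0.0, -1.0, 0.0], [0.002, -0.0, -1.0]]
force: [0.4, -0.3, -0.6]
grip_width: 0.577
finger_force: 30.0
```

Call:
{"name": "drive_tool", "arguments": {
  "plan": [
    {"delta_pos": [0,0,0.001],"spin": 0,"grip": 0.55},
    {"delta_pos": [0,0,0],"spin": 0,"grip": 0.55},
    {"delta_pos": [0,0,0],"spin": 0,"grip": 0.55}
  ]
}}

```text
time_s: 13.53
ee_pos: [0.4596, -0.0516, 0.0059]
orientation: [[1.0, 0.0, 0.001], [0.0, -1.0, 0.0], [0.001, -0.0, -1.0]]
force: [0.0, 0.3, -0.1]
grip_width: 0.574
finger_force: 30.0
```

Call:
{"name": "drive_tool", "arguments": {
  "plan": [
    {"delta_pos": [0,0,0.001],"spin": 0,"grip": 0.55},
    {"delta_pos": [0,0,0.0005],"spin": 0,"grip": 0.55},
    {"delta_pos": [0,0,0],"spin": 0,"grip": 0.55},
    {"delta_pos": [0,0,0],"spin": 0,"grip": 0.55}
  ]
}}

```text
time_s: 13.87
ee_pos: [0.4594, -0.0517, 0.004]
orientation: [[1.0, 0.0, -0.0], [0.0, -1.0, -0.0], [-0.0, 0.0, -1.0]]
force: [-0.3, 0.6, -0.2]
grip_width: 0.573
finger_force: 30.0
```

Call:
{"name": "drive_tool", "arguments": {
  "plan": [
    {"delta_pos": [0,0,0.0005],"spin": 0,"grip": 0.55},
    {"delta_pos": [0,0,0],"spin": 0,"grip": 0.55},
    {"delta_pos": [0,0,0],"spin": 0,"grip": 0.55}
  ]
}}

```text
time_s: 14.12
ee_pos: [0.4595, -0.0516, 0.0036]
orientation: [[1.0, 0.0, 0.0], [0.0, -1.0, 0.0], [0.0, -0.0, -1.0]]
force: [-0.1, 0.3, -0.4]
grip_width: 0.572
finger_force: 30.0
```

Call:
{"name": "drive_tool", "arguments": {
  "plan": [
    {"delta_pos": [0,0,0.0004],"spin": 0,"grip": 0.55},
    {"delta_pos": [0,0,0],"spin": 0,"grip": 0.55},
    {"delta_pos": [0,0,0],"spin": 0,"grip": 0.55}
  ]
}}

```text
time_s: 14.37
ee_pos: [0.4595, -0.0517, 0.0035]
orientation: [[1.0, 0.0, 0.0], [0.0, -1.0, -0.0], [0.0, 0.0, -1.0]]
force: [-1.6, 0.8, 5.4]
grip_width: 0.574
finger_force: 30.0
```

Contact is at 5 N. I release with a partial opening, rise and check.

Call:
{"name": "drive_tool", "arguments": {
  "plan": [
    {"delta_pos": [0,0,0],"spin": 0,"grip": 0.4},
    {"delta_pos": [0,0,0],"spin": 0,"grip": 0.35},
    {"delta_pos": [0,0,0],"spin": 0,"grip": 0.28},
    {"delta_pos": [0,0,0],"spin": 0,"grip": 0.25},
    {"delta_pos": [0,0,0],"spin": 0,"grip": 0.25},
    {"delta_pos": [0,0,-0.005],"spin": 0,"grip": 0.25},
    {"delta_pos": [0,0,-0.01],"spin": 0,"grip": 0.25},
    {"delta_pos": [0,0,-0.02],"spin": 0,"grip": 0.25},
    {"delta_pos": [0,0,-0.03],"spin": 0,"grip": 0.25},
    {"delta_pos": [0,0,-0.03],"spin": 0,"grip": 0.25},
    {"delta_pos": [0,0,-0.03],"spin": 0,"grip": 0.25},
    {"delta_pos": [0,0,-0.03],"spin": 0,"grip": 0.25},
    {"delta_pos": [0,0,-0.02],"spin": 0,"grip": 0.25},
    {"delta_pos": [0,0,0],"spin": 0,"grip": 0.25},
    {"delta_pos": [0,0,0],"spin": 0,"grip": 0.25}
  ]
}}

```text
time_s: 15.62
ee_pos: [0.4592, -0.0517, 0.1787]
orientation: [[1.0, -0.0, 0.001], [-0.0, -1.0, 0.001], [0.001, -0.001, -1.0]]
force: [0.4, 0.1, -0.7]
grip_width: 0.743
finger_force: 0.0
```

```bash
python3 - <<'E'
from m import *
snap('scene','sc5')
cv2.imwrite('pics/c5.png',np.hstack([crop('sc5',[(300,235,45)],0,400),crop('sc5',[(398,305,40)],0,400)]))
E
```

```text
(no output)
```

View pics/c5.png

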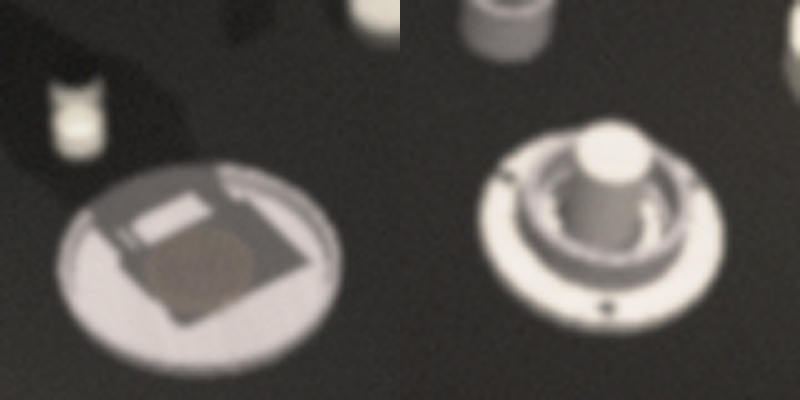

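The left crop shows the plate flat in the middle of the dish, at about crop (200,270). The right crop shows the ring flat on the foot round the post. The gripper is clear of everything, so I hand in.

```bash
python3 -c "
from plant import robot
print(robot.sign_off())"
```

```text
the job is handed in; nothing more can be done
None
```

The job is handed in: the plate was pushed out over the post and lies flat in the washing dish, the ring lies flat on the foot round the post, and it took about 16 s of the 48 s allowed.

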